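Book in a repaired mantel clock and hold it clamped on the cam stand

ROBOT

A 6-joint arm with a two-finger parallel gripper is mounted at the origin on the work surface. World frame = base frame: x ahead of the robot, y to its left, z up, the work surface at z = 0. Lengths are in mm, angles in rad, forces in N, time in s.
With the tool pointing down it reaches from about 275 to 975 mm from the base axis. Payload 8.4 kg.
Tool frame: the origin (TCP) lies at the very end of the fingers, on their centre line; the grasp point (between the pads) lies 19 mm behind it; z points along the fingers, y is the direction in which the jaws open and shut (so a half turn about z gives the same grasp; the last joint's range is limited). The gripper opens to 92 mm and grips with 3 to 60 N. Pads are 20 mm wide; open, the fingers measure 128 mm over their backs; the gripper's body (75 mm by 189 mm) begins 69 mm behind the grasp point.
Start: joints at [1.172, 0.353, 1.633, -0, 1.155, -0.002], TCP at [241.542, 576.442, 214.583] pointing down, gripper open.
Joint ranges: [-2.63, 2.63], [-0.92, 2.1], [0.06, 2.66], [-1.3, 4.44], [0, 2.69], [-3.02, 3.02]. Speed limits (rad/s): [2.22, 2.22, 2.79, 3.14, 3.14, 3.14].

INTERFACE

Orientations are given as a unit quaternion [w, x, y, z].
In Python, from plant import sense, imaging, job gives the robot as it stands.
- The arm moves only by the tool move_arm, never from a script. Its argument "plan" is a list of rows, each a list of 3 entries, a list of its own where there are three numbers: the turn, a rotation vector about the tool's x, y, z in degrees, then the shift along the tool's x, y, z in cm, then the closure in counts, from 0 (fully open) to 255 (shut). In form: [[[wx, wy, wz], [dx, dy, dz], jaw], ...]. A call has 1 to 8 rows; each row is the pose to reach, as a shift and turn from the pose commanded when the call began, along the tool's axes at that moment; what a row does not reach only later rows make up. A row lasts 1/12 s, in which the tool goes at most 41.7 mm and 7.16 degrees, less where a joint would pass 70% of its speed; a pose out of reach is approached as far as the arm can. A call with a gripper value outside its range is refused whole. The fingers move at their own pace and stop on an object; the grip force is fixed at half the most. Time passes only in rows, so rows that repeat a pose let the fingers close. It gives the time, the measured TCP pose, the force and the opening at its end, in the units of the state.
- sense(): the state, without advancing time (a new reading comes with each control period).
- imaging.get_image(name): name is "side" or "top" or "wrist"; returns (picture, depth): 420x560x3 uint8, red, green, blue; 420x560 float32, mm along the optical axis (not along the pixel's ray), 0 where there is no reading.
- imaging.camera_info(name): a dict with "fx", "fy", "cx", "cy" (pixels), "rvec" (rotation vector, rad) and "tvec" (3), from world to camera coordinates, as OpenCV has them; the wrist camera has in their place "tool_from_camera" (4x4, takes a point from camera to tool coordinates, whose origin is the TCP and whose axes are the flange's). Camera axes: x right, y down, z forward; pixel columns grow to the right and rows downward; lengths in mm; the calibration is good to about 2 mm. A picture is of the moment at which its call begins: read the wrist's pose just before it. camera_info takes no time and is no camera call.
- job.sign_off(): hands the job in, once; it reports no verdict.
The state is a dict: "time": time; "joints": joint angles; "joint_velocities": joint speeds; "joint_torque": joint torques, N m; "eef_pos": TCP position; "ee_rot": TCP orientation; "contact_force": force on the tool from outside, world axes, zero at the start; "torque": the same for the moment, N m; "opening": finger opening in mm.
Only numpy, scipy, OpenCV 4.12 (cv2) and the standard library are available. Lean on these libraries where they do the work, as an engineer would, in place of code of your own. Each camera call takes 0.05 s, during which the arm holds its last target. There are 200 camera calls.

TASK

Book the repaired clock in and clamp it: pick up the stick scanner, point its window at the bar-code ticket on the side of the green stand from about 5 to 10 cm away and hold it steady there for over a second, then lay the scanner back down flat on the blue mat. Then take the red handle of the cam lever and swing it up to the cam's highest lift, where the lever stands straight up and the clock is pressed against the pad above it; do not let go: finish while holding the lever there, since it springs back by itself. Leave the other things on the table where they are and keep the clock upright.

Things in the scene. Friction and masses are not known exactly. Their poses are not given: they have to be found in the camera images.
- scanner: loose cordless stick bar-code scanner, a grey bar with a yellow nose, 130 mm long (its x) x 34 mm wide (its y) x 30 mm high (its z), 0.13 kg, lying on the blue mat. Origin: centre of its underside; x points along the bar to the nose
- scanner_window (a point): centre of the amber window in the scanner's nose, 65 mm ahead of the scanner's origin and 15 mm above its underside; the beam leaves along the scanner's x axis; same axes as the scanner
- ticket: white ticket with black bars, 58 x 44 mm, fixed on a stalk at the stand's -y side, centre 85 mm above the table. Origin: centre of its face; z = outward normal, leaning 45 degrees: half up, half to the stand's -y. To scan: held scanner still, beam within 18 mm of the centre, window 30 to 130 mm away, under 60 degrees off the normal (a level scanner pointing to the stand's +y is fine)
- mat: flat blue mat, 200 (its x) x 270 (its y) x 3 mm, fixed on the table, on which scanner and loupe lie. Origin: centre of its underside
- stand: green cam-lift clamping stand fixed to the table: base 170 (x) x 150 (y) x 20 mm, two posts 45 x 14 mm at y = -68 and +68 mm, cross beam 60 x 150 mm on top up to 294 mm above the table. Origin: centre of its underside; its x points away from the robot at yaw 0, its y to the side where the lever is
- lever_pivot (a point): centre of the cam lever's pivot, on the stand's left (+y) side, 88 mm from the stand's middle and 55 mm above the table; the pivot axis runs along the stand's y; same axes as the stand
- cam_lever (a joint): angle of the cam lever, rad: 0 = level, pointing to the stand's -x (to the robot), growing as the handle swings up; 1.57 = straight up = highest lift; beyond it the lift falls again; stops at 0 and 2.1. Starts between 0 and 0.3. A spring pulls it back towards 0 (up to about 9 N needed at the handle), so it falls back if let go
- cam_handle: red round handle at the lever's end, 18 mm diameter, 80 mm long, parallel to the pivot axis. Origin: mid-length, 110 mm from the pivot axis, 52 mm along the stand's +y from point lever_pivot; its y runs along the handle, x and z turn with it. It spins freely on its pin, so fingers pointing down can pinch it from above and follow it round
- lift_bed (a joint): height by which the cam has lifted the steel bed under the clock, m: about 0 at the start, 0.010 at the highest lift
- clock: loose wooden mantel clock, 60 x 110 x 125 mm, 0.7 kg, standing in the shallow steel bed between the posts, its underside 100 mm above the table. Origin: centre of its underside
- pad: black rubber pad on a spring under the stand's cross beam, about 4 mm above the clock at the start; at the highest lift the clock presses it up by about 5 mm. Origin: centre of its underside
- loupe: black watchmaker's loupe, a cylinder 44 mm in diameter and 28 mm high, standing on the mat beside the scanner; leave alone. Origin: centre of its underside
- brass_vase: brass vase, 130 mm high, 72 mm wide, leave alone. Origin: centre of its underside
- blue_vase: blue vase, 120 mm high, 84 mm wide, leave alone. Origin: centre of its underside
- white_vase: white vase, 115 mm high, 68 mm wide, leave alone. Origin: centre of its underside
- alarm_clock: red alarm clock with two brass bells, 107 mm high, leave alone. Origin: centre of its underside
Mind the look-alikes: they are no part of the job. Leave any pink look-alike of the clock alone.

How it is judged (in metres and radians):
On the way, in this order (a step that is already met when the one before it is completed fails the run):
1. the held scanner points at the ticket, window 30 to 130 mm away, beam within 18 mm of its centre, and is kept still for a second (y of ticket in the frame of scanner_window between -0.018 and 0.018 m and z of ticket in the frame of scanner_window between -0.018 and 0.018 m and x of ticket in the frame of scanner_window between 0.03 and 0.13 m and z of scanner_window in the frame of ticket above 0.01 m and angle between the x axis of scanner and the z axis of ticket, either way round below 1.05 rad and contact force between the fingers and scanner above 1 N and linear speed of scanner below 0.03 m/s and angular speed of scanner below 0.2 rad/s), for 1 s.
2. the scanner lies flat on the blue mat again, let go (x of scanner in the frame of mat between -0.1 and 0.1 m and y of scanner in the frame of mat between -0.135 and 0.135 m and height (world z) of scanner below 0.008 m and angle between scanner's own z axis and vertical below 0.1 rad and linear speed of scanner below 0.02 m/s and contact force between the fingers and scanner below 0.1 N), for 0.2 s.
3. the gripper holds the cam lever straight up, at its highest lift, by the handle, the clock pressed against the pad (value of joint cam_lever between 1.42 and 1.72 rad and velocity of joint cam_lever between -0.15 and 0.15 rad/s and value of joint lift_bed above 0.009 m and contact force between clock and pad above 3 N and contact force between the fingers and cam_handle above 1 N), for 0.3 s.
At the end, for the whole second after the job is handed in: Through the last second the fingers hold the red handle (over 1 N), the cam lever is still at 1.57 +- 0.15 rad, the bed is lifted over 9 mm, the clock is upright and presses the pad with over 3 N, and the scanner lies flat and still with its middle on the mat (all of step 3 and x of scanner in the frame of mat between -0.1 and 0.1 m and y of scanner in the frame of mat between -0.135 and 0.135 m and height (world z) of scanner below 0.008 m and angle between each of scanner, clock's own z axis and vertical below 0.1 rad and linear speed of scanner below 0.02 m/s); the arm keeps its last pose, push and grip.
It fails at once if a bystander (loupe, a vase, the alarm clock) is moved more than 30 mm (distance of any of loupe, brass_vase, blue_vase, white_vase, alarm_clock from where it was at the start of the episode above 0.03 m).
It fails at once if the clock is tipped (angle between clock's own z axis and vertical above 0.2 rad).
It also fails if it takes over 69 s, if anything falls off the work surface, if the arm or the gripper's body presses on something with over 40 N, if the wrist force passes 120 N, or if a joint passes its speed limit or range.

## Working session

There is one attempt and no reset: what is moved stays moved. The work goes in short steps, Python scripts to look and compute and a tool call to move; the robot and the scene stay as the last step left them, time stands still between calls to the robot, and variables do not carry over. Pictures are saved under pics/ and viewed, about 8 in all and at most 12, crops included, and the job is handed in when it is done.

Besides the shell and the picture viewer there is one more tool, called after "Emit:" by a JSON object that holds its "method" and its "body", one argument or row to a line. move_arm: Moves the arm, as the interface text tells. Its arguments: {"type":"object","properties":{"plan":{"type":"array","items":{"type":"array"}}},"required":["plan"]}

```bash
ls; mkdir -p pics; cat > h.py <<'E'
import numpy as np, cv2
from scipy.spatial.transform import Rotation as R
from plant import sense, imaging, job
def cam(n):
    c=imaging.camera_info(n)
    K=(c['fx'],c['fy'],c['cx'],c['cy'])
    if 'rvec' in c:
        Rm=cv2.Rodrigues(np.array(c['rvec'],float))[0]; t=np.array(c['tvec'],float).ravel()
        return K,Rm.T,-Rm.T@t   # world_from_cam
    s=sense(); q=s['ee_rot']; Rt=R.from_quat([q[1],q[2],q[3],q[0]]).as_matrix()
    T=np.array(c['tool_from_camera']); return K,Rt@T[:3,:3],Rt@T[:3,3]+np.array(s['eef_pos'])
def shot(n,tag):
    C=cam(n); im,d=imaging.get_image(n)
    cv2.imwrite(f'pics/{tag}.png',im[:,:,::-1]); np.savez(f'pics/{tag}.npz',im=im,d=d,K=C[0],R=C[1],t=C[2]); return im,d
def cloud(tag):
    z=np.load(f'pics/{tag}.npz'); fx,fy,cx,cy=z['K']; d=z['d']
    v,u=np.mgrid[:d.shape[0],:d.shape[1]]
    P=np.stack([(u-cx)/fx*d,(v-cy)/fy*d,d],-1)@z['R'].T+z['t']; P[d<=0]=np.nan
    return z['im'],P
E
python3 - <<'E'
from h import *
print(sense())
a,_=shot('top','top0');b,_=shot('side','side0')
E
```

```text
pics
{'time': 0.0, 'joints': array([ 1.17156981e+00,  3.53617320e-01,  1.63412968e+00,  1.39960636e-06,
        1.15519318e+00, -2.42139757e-03]), 'joint_velocities': array([ 8.83225827e-04, -3.49531942e-05, -8.48753955e-05,  9.53580297e-04,
       -1.11868316e-03,  4.51537065e-04]), 'joint_torque': array([ 2.48694778e-03, -5.93848300e+01, -3.34208643e+01,  6.99056801e-02,
        2.36297149e-02, -1.32189571e-04]), 'eef_pos': array([241.36681543, 575.97970914, 213.88485089]), 'ee_rot': array([-1.35027649e-04,  1.97103713e-01,  9.80382411e-01, -6.60096311e-04]), 'contact_force': array([-0.08871441, -0.67952031,  0.62345438]), 'torque': array([-0.01605284,  0.04336135, -0.01477795]), 'opening': 91.68254959710546}
```

View pics/top0.png

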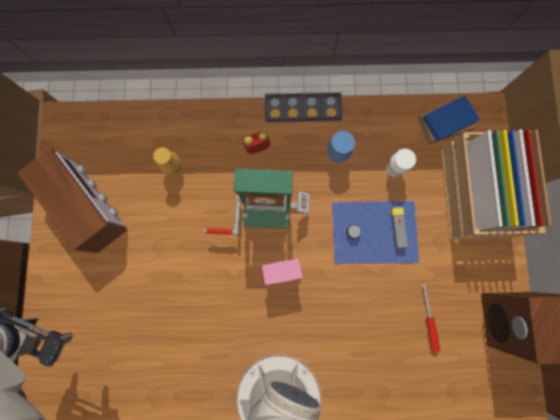

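View pics/side0.png

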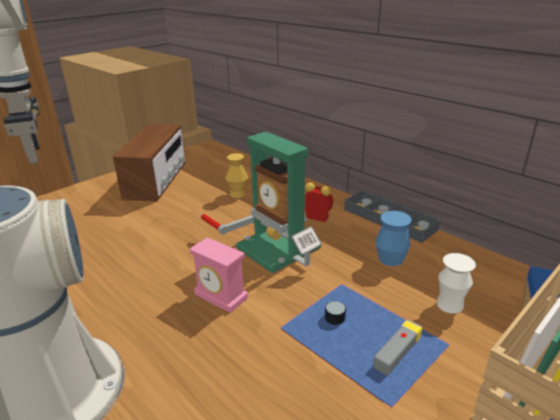

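The top view shows the stand at (264,200), the ticket at (303,203), the scanner at (400,230) with its nose up at (398,212), the loupe at (354,232), and the handle at (219,231). The pink look-alike clock is at (282,272), in front of the stand. Next I'll measure these.

```bash
python3 - <<'E'
from h import *
im,P=cloud('top0')
hsv=cv2.cvtColor(im,cv2.COLOR_RGB2HSV)
def blob(name,m,box):
    u0,v0,u1,v1=box; k=np.zeros(m.shape,bool);k[v0:v1,u0:u1]=1
    k&=m&np.isfinite(P[...,0]); p=P[k]; 
    r=cv2.minAreaRect(p[:,:2].astype(np.float32))
    print(name,len(p),'med',np.median(p,0).round(1),'rect',np.round(r[0],1),np.round(r[1],1),round(r[2],1),'z',np.percentile(p[:,2],[5,95]).round(1))
H,S,V=[hsv[...,i].astype(int) for i in range(3)]
Z=P[...,2]
blob('mat',(H>100)&(H<130)&(S>100),(325,195,425,270))
blob('nose',(H>22)&(H<35)&(S>130),(385,200,415,225))
blob('scanner',(Z>20)&(Z<50),(380,200,415,260))
blob('loupe',(Z>15)&(Z<50),(340,220,368,245))
blob('stand beam',(H>60)&(H<90)&(S>80)&(Z>280),(225,160,300,235))
blob('stand base',(H>60)&(H<90)&(S>80)&(Z<30)&(Z>10),(225,160,300,240))
blob('handle',((H<8)|(H>172))&(S>150),(200,220,233,242))
blob('lever',(V>100)&(S<60),(233,190,242,236))
blob('ticket',(V>120)&(S<70)&(Z>50),(297,190,312,215))
blob('pink',(H>150)&(H<175)&(S>60),(255,255,305,290))
blob('white',(V>120)&(S<60)&(Z>30),(385,145,418,180))
E
```

```text
mat 3162 med [ 502.3 -314.7    3.8] rect [ 497.4 -322.1] [188.  256.2] 0.1 z [-0.1  7.8]
nose 59 med [ 558.6 -388.1   34. ] rect [ 557.6 -390. ] [17.4 31.1] 0.3 z [25.7 38.3]
scanner 478 med [ 507.6 -392.4   33.1] rect [ 508.8 -394.8] [129.3  35.6] 3.5 z [26.1 37.5]
loupe 159 med [ 497.8 -248.3   32.8] rect [ 498.9 -249.3] [41.9 42.8] 41.7 z [22.3 37.1]
stand beam 1167 med [601.   23.9 294.9] rect [601.6  24.7] [140.5  56.2] 86.2 z [292.2 297.7]
  return _methods._mean(a, axis=axis, dtype=dtype,
  ret = um.true_divide(
Traceback (most recent call last):
IndexError: index -1 is out of bounds for axis 0 with size 0
```

```bash
python3 - <<'E'
from h import *
im,P=cloud('top0')
hsv=cv2.cvtColor(im,cv2.COLOR_RGB2HSV)
def blob(name,m,box):
    u0,v0,u1,v1=box; k=np.zeros(m.shape,bool);k[v0:v1,u0:u1]=1
    k&=m&np.isfinite(P[...,0]); p=P[k]; 
    if len(p)<5: print(name,'none');return
    r=cv2.minAreaRect(p[:,:2].astype(np.float32))
    print(name,len(p),'med',np.median(p,0).round(1),'rect',np.round(r[0],1),np.round(r[1],1),round(r[2],1),'z',np.percentile(p[:,2],[5,95]).round(1))
    return p
H,S,V=[hsv[...,i].astype(int) for i in range(3)]
Z=P[...,2]
blob('stand base',(H>60)&(H<95)&(S>60)&(Z<45),(225,160,300,240))
h=blob('handle',((H<8)|(H>172))&(S>150)&(Z>25),(200,222,233,242))
c=h.mean(0);print(c,np.linalg.svd(h-c,full_matrices=False)[2][0])
blob('lever',(Z>30)&(Z<130)&(S<60),(233,190,243,236))
p=blob('ticket',(V>120)&(S<70)&(Z>50),(297,190,312,215))
c=p.mean(0);print(c,np.linalg.svd(p-c,full_matrices=False)[2][2])
blob('pink',(H>150)&(H<175)&(S>60),(255,255,305,290))
blob('white',(V>120)&(S<60)&(Z>30),(385,145,418,180))
blob('wood clock',(Z>200)&(Z<245),(240,185,285,215))
# table flat check
print(np.nanmedian(P[300:340,300:400],(0,1)))
big=cv2.resize(im[150:300,190:430],None,fx=3.3,fy=3.3,interpolation=cv2.INTER_CUBIC)
cv2.imwrite('pics/crop0.png',big[:,:,::-1])
E
```

```text
stand base 561 med [544.2  27.8  20.8] rect [547.5  28.1] [135.7  54.9] 89.6 z [17.2 24.9]
handle 119 med [502.6 170.7  70.7] rect [503.2 170.7] [74.6 15.6] 85.2 z [67.1 74.6]
[503.04972524 170.41425115  70.69875836] [-0.06904482 -0.99748064  0.01628444]
lever 143 med [547.8 115.6  69.7] rect [552.1 112.5] [ 19.9 121.7] 83.5 z [60.5 76.5]
ticket 234 med [583.4 -87.6  88.6] rect [585.5 -87.1] [35.6 63.7] 88.3 z [ 70.8 103.1]
[584.4761493  -87.32019981  88.14980667] [ 0.04957042  0.70256573 -0.70989026]
pink 714 med [376.6 -19.3 125.6] rect [376.5 -18.9] [ 55.5 105.6] 9.3 z [122.3 129. ]
white 474 med [ 701.9 -393.6  114.2] rect [ 706.5 -399.9] [62.9 62.9] 13.9 z [ 69.4 118.9]
wood clock 163 med [577.7  30.1 225.9] rect [579.9  32.6] [119.   11.7] 84.5 z [202.1 242.6]
[ 225.3191507  -227.22259454    0.77236385]
```

View pics/crop0.png

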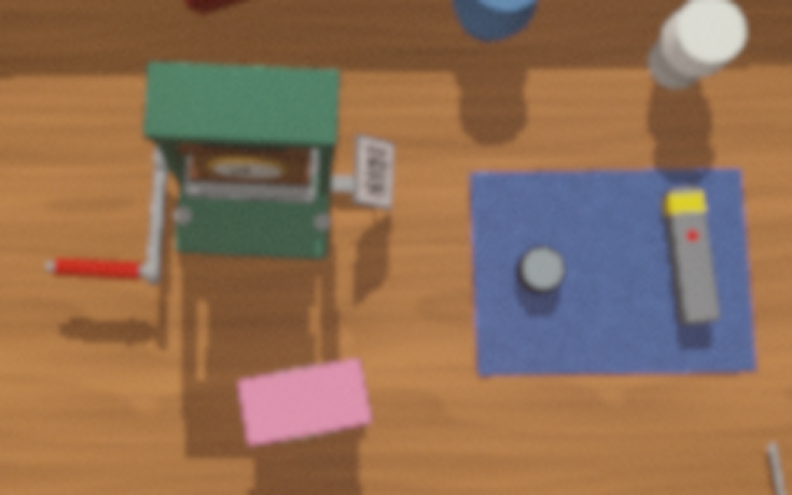

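```bash
cat >> h.py <<'E'
def to(x,y,z,yaw):
    "world TCP target, tool down, tool-y at yaw deg -> turn (deg), shift (cm) in tool axes"
    s=sense(); q=s['ee_rot']; A=R.from_quat([q[1],q[2],q[3],q[0]]); a=np.radians(yaw)
    Y=np.array([np.cos(a),np.sin(a),0]); Z=np.array([0,0,-1.]); B=R.from_matrix(np.stack([np.cross(Y,Z),Y,Z],1))
    print('t',round(s['time'],2),'turn',(A.inv()*B).as_rotvec(degrees=True).round(1),'shift cm',(A.inv().apply(np.array([x,y,z])-s['eef_pos'])/10).round(2),'F',s['contact_force'].round(1),'open',round(s['opening'],1),'pos',s['eef_pos'].round(1))
E
python3 - <<'E'
from h import *
to(508,-395,215,-85)
E
```

```text
t 0.1 turn [-0.000e+00  1.000e-01  1.523e+02] shift cm [-6.212e+01 -7.926e+01 -1.000e-02] F [-0.5  0.2  0.7] open 91.7 pos [241.4 576.1 214. ]
```

Emit:
{"method": "move_arm", "body": {
  "plan": [
    [[0,0,152],[-62,-79,0],0],
    [[0,0,152],[-62,-79,0],0],
    [[0,0,152],[-62,-79,0],0],
    [[0,0,152],[-62,-79,0],0],
    [[0,0,152],[-62,-79,0],0],
    [[0,0,152],[-62,-79,0],0],
    [[0,0,152],[-62,-79,0],0],
    [[0,0,152],[-62,-79,0],0]
  ]
}}

```text
time: 0.77
eef_pos: [329.8, 253.1, 214.4]
ee_rot: [0.0, 0.645, 0.764, -0.0]
contact_force: [1.0, 0.5, -0.3]
opening: 92.1
```

```bash
python3 -c "
from h import *
to(508,-395,215,-85)"
```

```text
t 0.77 turn [ 0.   0.  94.7] shift cm [-6.688e+01  6.710e+00 -5.000e-02] F [ 1.   0.5 -0.3] open 92.1 pos [329.8 253.1 214.4]
```

Emit:
{"method": "move_arm", "body": {
  "plan": [
    [[0,0,95],[-67,6.7,0],0],
    [[0,0,95],[-67,6.7,0],0],
    [[0,0,95],[-67,6.7,0],0],
    [[0,0,95],[-67,6.7,0],0],
    [[0,0,95],[-67,6.7,0],0],
    [[0,0,95],[-67,6.7,0],0],
    [[0,0,95],[-67,6.7,0],0],
    [[0,0,95],[-67,6.7,0],0]
  ]
}}

```text
time: 1.43
eef_pos: [420.0, -68.1, 214.7]
ee_rot: [0.0, 0.933, 0.361, 0.0]
contact_force: [0.4, 1.3, -0.3]
opening: 91.9
```

```bash
python3 -c "
from h import *
to(508,-395,215,-85)"
```

```text
t 1.43 turn [ 0.  -0.  37.3] shift cm [-1.549e+01  3.010e+01 -3.000e-02] F [ 0.4  1.3 -0.3] open 91.9 pos [420.  -68.1 214.7]
```

Emit:
{"method": "move_arm", "body": {
  "plan": [
    [[0,0,37],[-15.5,30,0],0],
    [[0,0,37],[-15.5,30,0],0],
    [[0,0,37],[-15.5,30,0],0],
    [[0,0,37],[-15.5,30,0],0],
    [[0,0,37],[-15.5,30,0],0],
    [[0,0,37],[-15.5,30,0],0],
    [[0,0,37],[-15.5,30,0],0],
    [[0,0,37],[-15.5,30,0],0]
  ]
}}

```text
time: 2.1
eef_pos: [508.2, -389.4, 214.1]
ee_rot: [-0.0, 0.999, 0.049, -0.0]
contact_force: [1.5, 0.8, -0.5]
opening: 91.7
```

Emit:
{"method": "move_arm", "body": {
  "plan": [
    [[0,0,0],[0,0,0],0],
    [[0,0,0],[0,0,0],0],
    [[0,0,0],[0,0,0],0]
  ]
}}

```text
time: 2.35
eef_pos: [507.6, -386.7, 213.8]
ee_rot: [-0.001, 0.999, 0.049, -0.001]
contact_force: [-0.6, 0.5, 0.1]
opening: 91.9
```

```bash
python3 - <<'E'
from h import *
shot('wrist','w1')
im,P=cloud('w1'); hsv=cv2.cvtColor(im,cv2.COLOR_RGB2HSV)
m=(P[...,2]>24)&(P[...,2]<45)&(np.abs(P[...,1]+395)<60)&(np.abs(P[...,0]-508)<110)
p=P[m];print(len(p),cv2.minAreaRect(p[:,:2].astype(np.float32)),np.median(p,0))
y=m&(hsv[...,0]>20)&(hsv[...,0]<36)&(hsv[...,1]>130);print('nose',P[y].mean(0))
to(508,-395,215,-85)
E
```

```text
4065 ((509.1570129394531, -394.3021545410156), (130.0945587158203, 34.27345657348633), 3.619786262512207) [ 514.93740548 -393.97635843   33.61081533]
nose [ 558.05239306 -390.85898149   33.9291266 ]
t 2.4 turn [-0.1  0.1  0.7] shift cm [-0.06  0.88 -0.09] F [-0.1 -0.2  0.1] open 91.5 pos [ 507.8 -386.2  214.1]
```

View pics/w1.png

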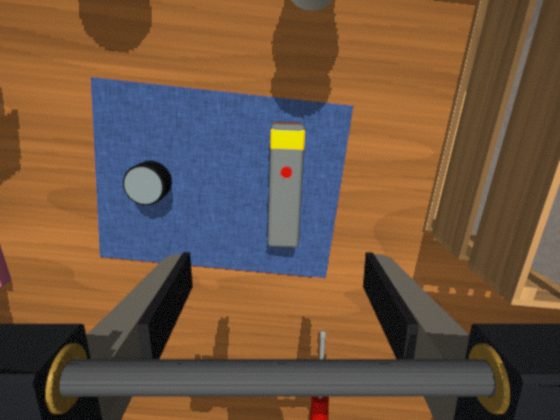

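```bash
python3 - <<'E'
from h import *
for t in('top0','w1'):
    im,P=cloud(t); m=(P[...,0]>450)&(P[...,0]<570)&(P[...,1]<-430)&(P[...,2]>20)
    p=P[m]; print(t,len(p)); 
    if len(p): print('max y',np.percentile(p[:,1],99.5), 'z there',np.median(p[p[:,1]>np.percentile(p[:,1],95)][:,2]),'zmax',p[:,2].max())
to(509,-394.5,50,-86.3)
E
```

```text
top0 3788
max y -559.3823280309309 z there 113.4865897055106 zmax 222.68699972211607
w1 31615
max y -430.95929168971975 z there 266.2443030747937 zmax 328.01170496454506
t 2.4 turn [-0.1  0.1  2. ] shift cm [ 0.06  0.86 16.41] F [-0.1 -0.2  0.1] open 91.5 pos [ 507.8 -386.2  214.1]
```

Emit:
{"method": "move_arm", "body": {
  "plan": [
    [[0,0,2],[0,0.8,4],0],
    [[0,0,2],[0,0.8,8],0],
    [[0,0,2],[0,0.8,12],0],
    [[0,0,2],[0,0.8,15],0],
    [[0,0,2],[0,0.8,17.5],0],
    [[0,0,2],[0,0.8,19.3],0],
    [[0,0,2],[0,0.8,20.3],0],
    [[0,0,2],[0,0.8,20.3],0]
  ]
}}

```text
time: 3.07
eef_pos: [508.0, -393.1, 9.9]
ee_rot: [-0.001, 0.999, 0.033, -0.001]
contact_force: [-1.0, -0.4, -0.0]
opening: 91.8
```

```bash
python3 -c "
from h import *
to(509,-394.5,10,-86.3)"
```

```text
t 3.07 turn [-0.1  0.2  0. ] shift cm [ 0.09  0.14 -0.01] F [-1.  -0.4 -0. ] open 91.8 pos [ 508.  -393.1    9.9]
```

Emit:
{"method": "move_arm", "body": {
  "plan": [
    [[0,0,0],[0.1,0.1,0],255],
    [[0,0,0],[0.1,0.1,0],255],
    [[0,0,0],[0.1,0.1,0],255],
    [[0,0,0],[0.1,0.1,0],255],
    [[0,0,0],[0.1,0.1,0],255],
    [[0,0,0],[0.1,0.1,0],255],
    [[0,0,0],[0.1,0.1,0],255],
    [[0,0,0],[0.1,0.1,0],255]
  ]
}}

```text
time: 3.73
eef_pos: [510.2, -396.3, 11.7]
ee_rot: [0.0, 0.999, 0.032, 0.0]
contact_force: [-0.0, 0.8, 1.1]
opening: 40.6
```

Emit:
{"method": "move_arm", "body": {
  "plan": [
    [[0,0,0],[0,0,-1.5],255],
    [[0,0,0],[0,0,-4],255],
    [[0,0,0],[0,0,-7.5],255],
    [[0,0,0],[0,0,-10],255],
    [[0,0,0],[0,0,-11],255],
    [[0,0,0],[0,0,-11],255]
  ]
}}

```text
time: 4.23
eef_pos: [511.5, -397.2, 124.1]
ee_rot: [0.001, 0.999, 0.032, 0.002]
contact_force: [1.1, -0.4, -2.3]
opening: 33.7
```

```bash
python3 -c "
from h import *
to(575.5,-222,120,-4)"
```

```text
t 4.23 turn [  0.3  -0.  -82.3] shift cm [  7.51 -17.08   0.39] F [ 1.1 -0.4 -2.3] open 33.7 pos [ 511.5 -397.2  124.1]
```

```bash
python3 - <<'E'
from h import *
shot('wrist','w2')
im,P=cloud('w2'); hsv=cv2.cvtColor(im,cv2.COLOR_RGB2HSV)
y=(hsv[...,0]>20)&(hsv[...,0]<36)&(hsv[...,1]>130)&(P[...,2]>50);y[300:]=0
p=P[y];print('nose',len(p),np.median(p,0),cv2.minAreaRect(p[:,:2].astype(np.float32)))
m=(np.abs(P[...,1]+396)<14)&(P[...,0]>515)&(P[...,0]<590)&(P[...,2]>60)
for x in range(520,590,10):
    k=m&(np.abs(P[...,0]-x)<5); print(x,k.sum(),np.median(P[k],0) if k.any() else '')
to(575.5,-222,120,-4)
E
```

```text
nose 2774 [ 561.281306   -393.67289297  134.81449475] ((541.7095336914062, -395.0460510253906), (58.7877311706543, 33.959205627441406), 3.9382364749908447)
520 992 [ 519.99935794 -395.94178033  134.2684944 ]
530 2775 [ 532.84424097 -394.60243232  230.14574626]
540 3975 [ 536.92044947 -396.95972841  227.86297826]
550 1167 [ 549.95949601 -395.92206136  134.47166731]
560 1267 [ 560.12489819 -395.89404622  134.86919773]
570 1338 [ 570.14361219 -395.71394634  134.552131  ]
580 508 [ 576.3889666  -396.00726887  128.42699711]
t 4.28 turn [  0.1  -0.  -82.3] shift cm [  7.61 -16.99   0.19] F [-1.1  0.2 -0.8] open 33.6 pos [ 510.5 -396.4  122. ]
```

View pics/w2.png

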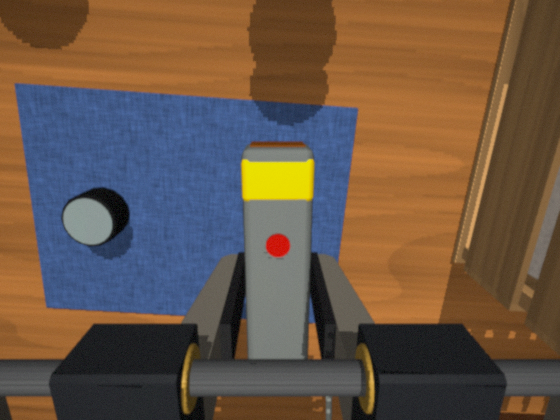

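Emit:
{"method": "move_arm", "body": {
  "plan": [
    [[0,0,-82],[0.9,-2.1,0],255],
    [[0,0,-82],[1.8,-4.2,0],255],
    [[0,0,-82],[2.7,-6.3,0],255],
    [[0,0,-82],[3.6,-8.4,0],255],
    [[0,0,-82],[4.5,-10.5,0],255],
    [[0,0,-82],[5.4,-12.2,0],255],
    [[0,0,-82],[6.3,-14,0],255],
    [[0,0,-82],[7,-15.5,0],255]
  ]
}}

```text
time: 4.95
eef_pos: [569.1, -235.1, 118.9]
ee_rot: [-0.002, 0.86, 0.51, -0.001]
contact_force: [-1.0, 0.6, -0.9]
opening: 33.4
```

```bash
python3 -c "
from h import *
to(575.5,-222,87.5,-4)"
```

```text
t 4.95 turn [ -0.2  -0.  -24.7] shift cm [ 1.46 -0.06  3.14] F [-1.   0.6 -0.9] open 33.4 pos [ 569.1 -235.1  118.9]
```

Emit:
{"method": "move_arm", "body": {
  "plan": [
    [[0,0,-6],[0.5,0,1],255],
    [[0,0,-12],[1,0,2],255],
    [[0,0,-18],[1.4,0,2.7],255],
    [[0,0,-24.7],[1.4,0,3.1],255],
    [[0,0,-24.7],[1.4,0,3.1],255],
    [[0,0,-24.7],[1.4,0,3.1],255]
  ]
}}

```text
time: 5.45
eef_pos: [575.6, -224.3, 88.5]
ee_rot: [-0.002, 0.734, 0.679, -0.001]
contact_force: [0.5, -0.7, -0.5]
opening: 33.3
```

```bash
python3 - <<'E'
from h import *
shot('side','s3'); shot('wrist','w3')
im,P=cloud('w3'); hsv=cv2.cvtColor(im,cv2.COLOR_RGB2HSV)
y=(hsv[...,0]>20)&(hsv[...,0]<36)&(hsv[...,1]>130)&(P[...,2]>50)&(P[...,2]<130)&(P[...,1]<-150);y[300:]=0
p=P[y];print('nose',len(p),np.median(p,0),np.percentile(p,[3,97],axis=0).round(1),cv2.minAreaRect(p[:,:2].astype(np.float32)))
V=hsv[...,2].astype(int);S=hsv[...,1]
m=(V>130)&(S<60)&(P[...,2]>55)&(P[...,2]<115)&(P[...,1]>-130)&(P[...,1]<-55)&(np.abs(P[...,0]-585)<60)
p=P[m]; c=p.mean(0); print('ticket',len(p),c,np.linalg.svd(p-c,full_matrices=False)[2][2],np.percentile(p,[2,98],axis=0).round(1))
to(575.5,-222,87.5,-4)
E
```

```text
nose 2803 [ 579.50918662 -174.07559421   99.81945096] [[ 563.7 -183.1   98.1]
 [ 595.4 -165.5  101.1]] ((578.277587890625, -191.1575469970703), (53.89768600463867, 34.26698684692383), 85.73677825927734)
ticket 2681 [583.35643745 -99.75901608  73.91295667] [ 0.04929736  0.72560521 -0.6863431 ] [[ 555.8 -104.6   69.1]
 [ 611.6  -94.    78.7]]
t 5.55 turn [-0.1 -0.  -0.5] shift cm [ 0.27 -0.11  0.23] F [ 0.3 -0.9 -1. ] open 33.6 pos [ 576.4 -224.8   89.8]
```

View pics/w3.png

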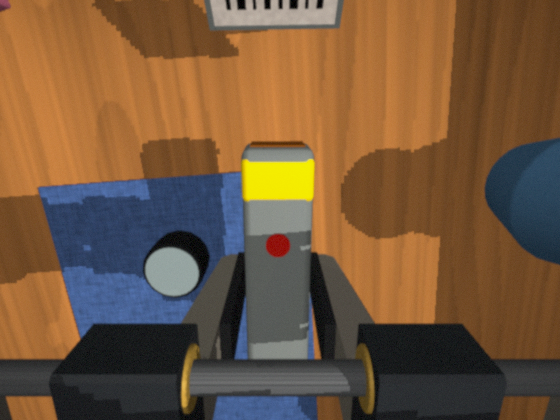

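Emit:
{"method": "move_arm", "body": {
  "plan": [
    [[0,0,0],[0,0,0],255],
    [[0,0,0],[0,0,0],255],
    [[0,0,0],[0,0,0],255],
    [[0,0,0],[0,0,0],255],
    [[0,0,0],[0,0,0],255],
    [[0,0,0],[0,0,0],255],
    [[0,0,0],[0,0,0],255],
    [[0,0,0],[0,0,0],255]
  ]
}}

```text
time: 6.22
eef_pos: [576.9, -224.8, 90.6]
ee_rot: [0.0, 0.733, 0.68, 0.0]
contact_force: [-1.4, -0.3, -1.5]
opening: 33.6
```

Emit:
{"method": "move_arm", "body": {
  "plan": [
    [[0,0,0],[0,0,0],255],
    [[0,0,0],[0,0,0],255],
    [[0,0,0],[0,0,0],255],
    [[0,0,0],[0,0,0],255],
    [[0,0,0],[0,0,0],255],
    [[0,0,0],[0,0,0],255],
    [[0,0,0],[0,0,0],255],
    [[0,0,0],[0,0,0],255]
  ]
}}

```text
time: 6.88
eef_pos: [576.9, -224.8, 90.6]
ee_rot: [-0.0, 0.733, 0.68, -0.0]
contact_force: [0.8, -0.1, -0.7]
opening: 33.8
```

Emit:
{"method": "move_arm", "body": {
  "plan": [
    [[0,0,0],[0,0,0],255],
    [[0,0,0],[0,0,0],255],
    [[0,0,0],[0,0,0],255],
    [[0,0,0],[0,0,0],255],
    [[0,0,0],[0,0,0],255],
    [[0,0,0],[0,0,0],255],
    [[0,0,0],[0,0,0],255],
    [[0,0,0],[0,0,0],255]
  ]
}}

```text
time: 7.55
eef_pos: [576.9, -224.8, 90.6]
ee_rot: [0.0, 0.733, 0.68, 0.0]
contact_force: [-0.2, -0.5, -1.2]
opening: 33.4
```

```bash
python3 - <<'E'
from h import *
# where does the nose show in the side view and does the beam line hit the ticket there?
im,P=cloud('s3'); hsv=cv2.cvtColor(im,cv2.COLOR_RGB2HSV)
y=(hsv[...,0]>20)&(hsv[...,0]<36)&(hsv[...,1]>130)&(P[...,2]>60)&(P[...,2]<115)&(np.abs(P[...,1]+175)<40)&(np.abs(P[...,0]-580)<60)
print(y.sum(),P[y].mean(0) if y.any() else '',np.percentile(P[y],[3,97],axis=0).round(1) if y.any() else '')
V=hsv[...,2].astype(int);m=(V>130)&(hsv[...,1]<60)&(P[...,2]>55)&(P[...,2]<115)&(P[...,1]>-130)&(P[...,1]<-55)&(np.abs(P[...,0]-585)<60)
p=P[m];print('ticket',len(p),(np.percentile(p,[2,98],axis=0)).round(1), p.mean(0))
to(510,-396,122,-86)
E
```

```text
94 [ 565.11630188 -174.64462006   89.62118992] [[ 559.6 -182.2   72.1]
 [ 578.9 -166.4   99.4]]
ticket 400 [[ 555.  -105.5   66.9]
 [ 609.6  -70.7  101.4]] [581.19740205 -88.48205407  84.38742471]
t 7.55 turn [ 0.  -0.  81.7] shift cm [-17.58  -5.38  -3.14] F [-0.2 -0.5 -1.2] open 33.4 pos [ 576.9 -224.8   90.6]
```

Emit:
{"method": "move_arm", "body": {
  "plan": [
    [[0,0,7],[-2,-0.6,-0.8],255],
    [[0,0,14],[-4,-1.2,-1.6],255],
    [[0,0,21],[-6,-1.8,-2.4],255],
    [[0,0,28],[-8,-2.4,-3.1],255],
    [[0,0,35],[-10,-3,-3.1],255],
    [[0,0,42],[-12,-3.6,-3.1],255],
    [[0,0,49],[-14,-4.2,-3.1],255],
    [[0,0,56],[-15.5,-4.8,-3.1],255]
  ]
}}

```text
time: 8.22
eef_pos: [516.9, -377.2, 121.7]
ee_rot: [0.0, 0.967, 0.253, 0.0]
contact_force: [-0.6, -0.0, -0.7]
opening: 33.7
```

```bash
python3 -c "
from h import *
to(508,-394,60,-86)"
```

```text
t 8.22 turn [ 0.  -0.  25.3] shift cm [-1.59  1.02  6.17] F [-0.6 -0.  -0.7] open 33.7 pos [ 516.9 -377.2  121.7]
```

Emit:
{"method": "move_arm", "body": {
  "plan": [
    [[0,0,7],[-0.8,0.5,0],255],
    [[0,0,14],[-1.6,1,1],255],
    [[0,0,21],[-1.6,1,3],255],
    [[0,0,25.3],[-1.6,1,5],255],
    [[0,0,25.3],[-1.6,1,6.2],255],
    [[0,0,25.3],[-1.6,1,6.2],255],
    [[0,0,25.3],[-1.6,1,6.2],255]
  ]
}}

```text
time: 8.8
eef_pos: [508.1, -392.0, 59.2]
ee_rot: [-0.0, 0.999, 0.04, -0.001]
contact_force: [0.0, 0.2, -0.7]
opening: 33.9
```

```bash
python3 -c "
from h import *
to(508,-394,21,-86)"
```

```text
t 8.8 turn [-0.1  0.1  0.5] shift cm [-0.02  0.2   3.82] F [ 0.   0.2 -0.7] open 33.9 pos [ 508.1 -392.    59.2]
```

Emit:
{"method": "move_arm", "body": {
  "plan": [
    [[0,0,0.5],[0,0,1.5],255],
    [[0,0,0.5],[0,0,2.5],255],
    [[0,0,0.5],[0,0,3.1],255],
    [[0,0,0.5],[0,0,3.4],255],
    [[0,0,0.5],[0,0,3.5],255],
    [[0,0,0.5],[0,0,3.5],255]
  ]
}}

```text
time: 9.3
eef_pos: [508.5, -392.4, 24.8]
ee_rot: [0.0, 0.999, 0.034, 0.0]
contact_force: [0.4, 0.1, -1.1]
opening: 33.4
```

Emit:
{"method": "move_arm", "body": {
  "plan": [
    [[0,0,0],[0,0,0.1],255],
    [[0,0,0],[0,0,0.2],255],
    [[0,0,0],[0,0,0.2],255]
  ]
}}

```text
time: 9.55
eef_pos: [508.9, -392.6, 23.9]
ee_rot: [0.0, 0.999, 0.034, 0.0]
contact_force: [-1.0, 2.9, 6.8]
opening: 33.6
```

Emit:
{"method": "move_arm", "body": {
  "plan": [
    [[0,0,0],[0,0,0],0],
    [[0,0,0],[0,0,0],0],
    [[0,0,0],[0,0,0],0],
    [[0,0,0],[0,0,0],0],
    [[0,0,0],[0,0,0],0],
    [[0,0,0],[0,0,0],0],
    [[0,0,0],[0,0,0],0],
    [[0,0,0],[0,0,0],0]
  ]
}}

```text
time: 10.22
eef_pos: [508.4, -392.3, 22.5]
ee_rot: [-0.0, 0.999, 0.034, -0.0]
contact_force: [0.0, 0.3, -0.7]
opening: 84.8
```

Emit:
{"method": "move_arm", "body": {
  "plan": [
    [[0,0,0],[0,0,-2],0],
    [[0,0,0],[0,0,-6],0],
    [[0,0,0],[0,0,-10],0],
    [[0,0,0],[0,0,-14],0],
    [[0,0,0],[0,0,-18],0],
    [[0,0,0],[0,0,-20],0],
    [[0,0,0],[0,0,-20],0]
  ]
}}

```text
time: 10.8
eef_pos: [510.7, -394.1, 228.7]
ee_rot: [0.003, 0.999, 0.034, 0.003]
contact_force: [0.2, -0.7, -0.8]
opening: 91.7
```

```bash
python3 - <<'E'
from h import *
shot('wrist','w4'); shot('top','t4')
for t in('w4','t4'):
    im,P=cloud(t)
    m=(P[...,2]>24)&(P[...,2]<45)&(np.abs(P[...,1]+395)<50)&(np.abs(P[...,0]-508)<90)
    p=P[m];print(len(p),cv2.minAreaRect(p[:,:2].astype(np.float32)),np.median(p,0))
# handle, precisely, from first top view and now
im,P=cloud('t4');hsv=cv2.cvtColor(im,cv2.COLOR_RGB2HSV);H,S=hsv[...,0],hsv[...,1]
m=((H<8)|(H>172))&(S>150)&(P[...,2]>25);m[:222]=0;m[242:]=0;m[:,:200]=0;m[:,233:]=0
p=P[m];print('handle',np.median(p,0),cv2.minAreaRect(p[:,:2].astype(np.float32)))
to(400,0,225,-20)
E
```

```text
3760 ((508.8683776855469, -392.4122619628906), (131.1350555419922, 34.23225402832031), 3.705734968185425) [ 515.12099456 -392.08076733   33.60125357]
384 ((509.0665283203125, -391.5753173828125), (129.66159057617188, 34.8154182434082), 6.030550479888916) [ 498.13674154 -388.25353956   33.48276614]
handle [502.69802765 170.72187539  71.10664002] ((503.0081787109375, 170.9224853515625), (75.21683502197266, 15.115962028503418), 85.96405792236328)
t 10.9 turn [  0.1  -0.  -66.1] shift cm [ -8.18 -39.89  -0.23] F [-1.1 -0.4 -0.9] open 91.9 pos [ 508.6 -392.5  223.2]
```

Emit:
{"method": "move_arm", "body": {
  "plan": [
    [[0,0,-66],[-8.2,-40,0],0],
    [[0,0,-66],[-8.2,-40,0],0],
    [[0,0,-66],[-8.2,-40,0],0],
    [[0,0,-66],[-8.2,-40,0],0],
    [[0,0,-66],[-8.2,-40,0],0],
    [[0,0,-66],[-8.2,-40,0],0],
    [[0,0,-66],[-8.2,-40,0],0],
    [[0,0,-66],[-8.2,-40,0],0]
  ]
}}

```text
time: 11.57
eef_pos: [417.3, -69.3, 220.6]
ee_rot: [-0.001, 0.859, 0.511, -0.001]
contact_force: [0.7, 0.7, -0.4]
opening: 92.2
```

```bash
python3 -c "
from h import *
to(400,60,225,-4)"
```

```text
t 11.57 turn [ -0.2   0.  -24.5] shift cm [10.53 -7.69 -0.42] F [ 0.7  0.7 -0.4] open 92.2 pos [417.3 -69.3 220.6]
```

Emit:
{"method": "move_arm", "body": {
  "plan": [
    [[0,0,-7],[3.4,-2.5,0],0],
    [[0,0,-14],[6.8,-5,0],0],
    [[0,0,-20],[10.5,-7.7,0],0],
    [[0,0,-24.5],[10.5,-7.7,0],0]
  ]
}}

```text
time: 11.9
eef_pos: [400.3, 62.9, 220.9]
ee_rot: [-0.002, 0.73, 0.683, -0.001]
contact_force: [0.2, 0.3, 0.5]
opening: 91.8
```

```bash
python3 -c "
from h import *
to(502.5,178,160,-4)"
```

```text
t 11.9 turn [-0.2 -0.1  0.2] shift cm [12.15  9.46  6.07] F [0.2 0.3 0.5] open 91.8 pos [400.3  62.9 220.9]
```

Emit:
{"method": "move_arm", "body": {
  "plan": [
    [[0,0,0],[3,2.3,0],0],
    [[0,0,0],[6,4.6,0],0],
    [[0,0,0],[9,7,2],0],
    [[0,0,0],[12,9.4,4],0],
    [[0,0,0],[12,9.4,6],0],
    [[0,0,0],[12,9.4,6],0],
    [[0,0,0],[12,9.4,6],0]
  ]
}}

```text
time: 12.48
eef_pos: [503.1, 169.9, 159.9]
ee_rot: [-0.001, 0.733, 0.68, -0.003]
contact_force: [-0.3, 0.1, 0.5]
opening: 92.1
```

```bash
python3 - <<'E'
from h import *
shot('wrist','w5')
im,P=cloud('w5');hsv=cv2.cvtColor(im,cv2.COLOR_RGB2HSV);H,S=hsv[...,0],hsv[...,1]
m=((H<8)|(H>172))&(S>150)&(P[...,2]>25)&(P[...,2]<110)&(np.abs(P[...,0]-503)<60)
p=P[m];print('handle',len(p),np.median(p,0),cv2.minAreaRect(p[:,:2].astype(np.float32)),np.percentile(p,[3,97],axis=0))
to(502.5,178,60,-4)
E
```

```text
handle 2108 [502.12769734 176.20321907  70.8953959 ] ((501.90380859375, 173.3718719482422), (79.5805892944336, 17.24884605407715), 86.09832763671875) [[493.30842546 136.95579373  65.5829302 ]
 [510.92205897 210.90644419  72.90619578]]
t 12.53 turn [-0.2  0.1 -0.3] shift cm [ 0.82 -0.17 10.15] F [-0.1 -0.6  0.1] open 91.7 pos [503.9 169.8 161.5]
```

View pics/w5.png

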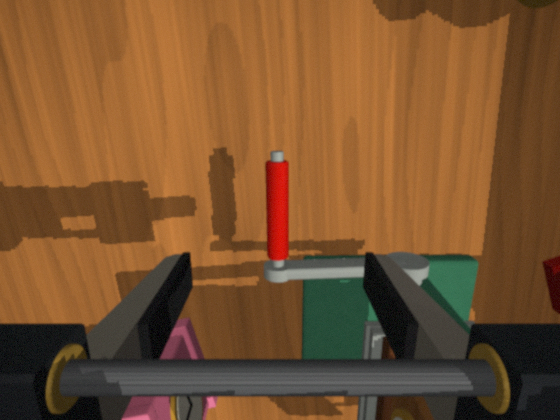

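Emit:
{"method": "move_arm", "body": {
  "plan": [
    [[0,0,0],[1,-0.2,3],0],
    [[0,0,0],[1,-0.2,6],0],
    [[0,0,0],[1,-0.2,9],0],
    [[0,0,0],[1,-0.2,11],0],
    [[0,0,0],[1,-0.2,11.6],0],
    [[0,0,0],[1,-0.2,11.6],0],
    [[0,0,0],[1,-0.2,11.6],60],
    [[0,0,0],[1,-0.2,11.6],120]
  ]
}}

```text
time: 13.2
eef_pos: [505.5, 180.8, 48.5]
ee_rot: [0.001, 0.733, 0.68, 0.001]
contact_force: [0.1, -0.2, 0.4]
opening: 80.8
```

Emit:
{"method": "move_arm", "body": {
  "plan": [
    [[0,0,0],[0,0,0],255],
    [[0,0,0],[0,0,0],255],
    [[0,0,0],[0,0,0],255],
    [[0,0,0],[0,0,0],255],
    [[0,0,0],[0,0,0],255],
    [[0,0,0],[0,0,0],255],
    [[0,0,0],[0,0,0],255],
    [[0,0,0],[0,0,0],255]
  ]
}}

```text
time: 13.87
eef_pos: [504.2, 180.7, 46.5]
ee_rot: [-0.0, 0.733, 0.68, -0.0]
contact_force: [0.3, 0.2, -1.0]
opening: 27.5
```

Emit:
{"method": "move_arm", "body": {
  "plan": [
    [[0,0,0],[0,0,0],255],
    [[0,0,0],[0,0,0],255],
    [[0,0,0],[0,0,0],255],
    [[0,0,0],[0,0,0],255],
    [[0,0,0],[0,0,0],255]
  ]
}}

```text
time: 14.28
eef_pos: [503.1, 180.7, 46.2]
ee_rot: [-0.001, 0.733, 0.68, -0.001]
contact_force: [-5.3, 2.5, 0.8]
opening: 16.9
```

```bash
python3 - <<'E'
from h import *
to(502.3,180,45,-4)
# arc shifts (cm, along stand x / up) from theta0
t0=0.082
for t in np.linspace(t0,np.pi/2,17)[1:]: print(round(t,3),round(11*(np.cos(t0)-np.cos(t)),2),round(11*(np.sin(t)-np.sin(t0)),2))
E
```

```text
t 14.28 turn [-0.1  0.  -0.3] shift cm [-0.08 -0.07  0.12] F [-5.3  2.5  0.8] open 16.9 pos [503.1 180.7  46.2]
0.175 0.13 1.01
0.268 0.36 2.01
0.361 0.67 2.99
0.454 1.08 3.93
0.547 1.57 4.82
0.64 2.14 5.67
0.733 2.79 6.46
0.826 3.51 7.19
0.919 4.29 7.85
1.012 5.14 8.43
1.106 6.03 8.93
1.199 6.96 9.35
1.292 7.93 9.67
1.385 8.93 9.91
1.478 9.94 10.05
1.571 10.96 10.1
```

Emit:
{"method": "move_arm", "body": {
  "plan": [
    [[0,0,0],[0,0.13,-1],255],
    [[0,0,0],[0,0.36,-2],255],
    [[0,0,0],[0,0.67,-3],255],
    [[0,0,0],[0,1.08,-3.9],255],
    [[0,0,0],[0,1.57,-4.8],255],
    [[0,0,0],[0,2.14,-5.7],255],
    [[0,0,0],[0,2.8,-6.5],255],
    [[0,0,0],[0,3.5,-7.2],255]
  ]
}}

```text
time: 14.95
eef_pos: [537.4, 178.3, 119.0]
ee_rot: [-0.001, 0.733, 0.68, -0.001]
contact_force: [-7.8, 3.5, -0.7]
opening: 17.2
```

Emit:
{"method": "move_arm", "body": {
  "plan": [
    [[0,0,0],[0,0,0],255],
    [[0,0,0],[0,0,0],255]
  ]
}}

```text
time: 15.12
eef_pos: [538.2, 178.4, 119.6]
ee_rot: [-0.001, 0.734, 0.68, -0.001]
contact_force: [-8.5, 3.3, 6.5]
opening: 17.0
```

Emit:
{"method": "move_arm", "body": {
  "plan": [
    [[0,0,0],[0,0.8,-0.65],255],
    [[0,0,0],[0,1.6,-1.2],255],
    [[0,0,0],[0,2.5,-1.7],255],
    [[0,0,0],[0,3.45,-2.15],255],
    [[0,0,0],[0,4.4,-2.45],255],
    [[0,0,0],[0,5.4,-2.7],255],
    [[0,0,0],[0,6.4,-2.85],255],
    [[0,0,0],[0,7.4,-2.9],255]
  ]
}}

```text
time: 15.78
eef_pos: [612.5, 173.1, 148.9]
ee_rot: [-0.001, 0.733, 0.68, -0.0]
contact_force: [-7.3, 4.4, 3.8]
opening: 17.1
```

Emit:
{"method": "move_arm", "body": {
  "plan": [
    [[0,0,0],[0,0,0],255],
    [[0,0,0],[0,0,0],255],
    [[0,0,0],[0,0,0],255],
    [[0,0,0],[0,0,0],255],
    [[0,0,0],[0,0,0],255],
    [[0,0,0],[0,0,0],255]
  ]
}}

```text
time: 16.28
eef_pos: [613.5, 173.1, 148.9]
ee_rot: [0.0, 0.733, 0.68, 0.001]
contact_force: [-3.0, 4.7, 5.5]
opening: 17.2
```

```bash
python3 - <<'E'
from h import *
for n in('side','top','wrist'): shot(n,n+'6')
im,P=cloud('wrist6');hsv=cv2.cvtColor(im,cv2.COLOR_RGB2HSV);H,S=hsv[...,0],hsv[...,1]
m=((H<8)|(H>172))&(S>150)&(P[...,2]>120)&(P[...,2]<200)
p=P[m];print('handle',len(p));print(np.median(p,0),np.percentile(p,[3,97],axis=0).round(1)) if len(p) else 0
im,P=cloud('side6');hsv=cv2.cvtColor(im,cv2.COLOR_RGB2HSV);H,S=hsv[...,0],hsv[...,1]
m=((H<8)|(H>172))&(S>150)&(P[...,2]>120)&(P[...,2]<200)&(P[...,1]>100)
p=P[m];print('handle side',len(p),np.median(p,0) if len(p) else '')
to(611,178,145,-4)
a=cv2.resize(im[100:300,170:340],None,fx=2.9,fy=2.9,interpolation=cv2.INTER_CUBIC)
cv2.imwrite('pics/c6.png',a[:,:,::-1])
E
```

```text
handle 4882
[612.69174953 174.55434641 173.38917328] [[603.7 137.9 167.5]
 [621.5 204.9 175.3]]
handle side 68 [605.74388832 145.85163109 170.26681915]
t 16.43 turn [ 0.1 -0.1 -0.3] shift cm [ 0.47 -0.29  0.39] F [-2.2  3.7  5.3] open 17.2 pos [613.5 173.1 148.9]
```

View pics/c6.png

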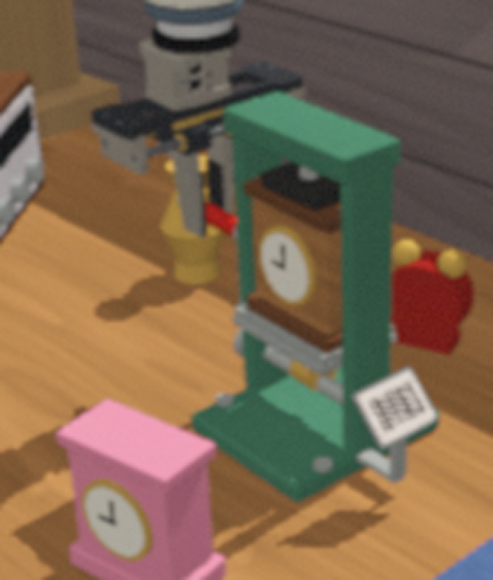

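View pics/wrist6.png

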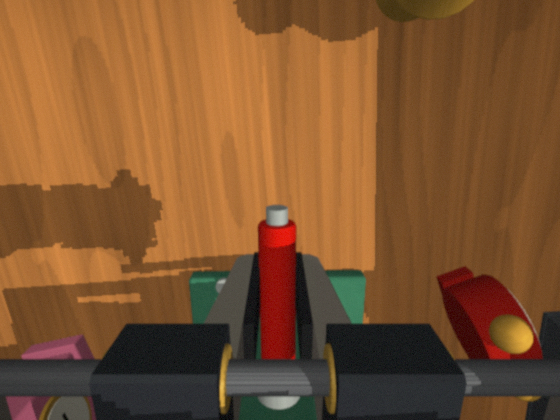

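Emit:
{"method": "move_arm", "body": {
  "plan": [
    [[0,0,0],[0,0,0],255],
    [[0,0,0],[0,0,0],255],
    [[0,0,0],[0,0,0],255],
    [[0,0,0],[0,0,0],255],
    [[0,0,0],[0,0,0],255],
    [[0,0,0],[0,0,0],255]
  ]
}}

```text
time: 16.93
eef_pos: [613.5, 173.1, 148.9]
ee_rot: [0.0, 0.733, 0.68, 0.001]
contact_force: [-2.8, 3.4, 5.0]
opening: 16.9
```

```bash
python3 - <<'E'
from h import *
for t in('top0','top6'):
    im,P=cloud(t)
    for n,x,y,z0 in(('scanner',508,-394,24),('loupe',499,-249,20)):
        m=(P[...,2]>z0)&(P[...,2]<45)&(np.abs(P[...,1]-y)<50)&(np.abs(P[...,0]-x)<90);p=P[m]
        print(t,n,np.round(cv2.minAreaRect(p[:,:2].astype(np.float32))[0],1),np.median(p[:,2]).round(1))
for t in('side0','side6'):
    im,P=cloud(t);hsv=cv2.cvtColor(im,cv2.COLOR_RGB2HSV)
    # cream dial of the wooden clock: mean height
    m=np.zeros(im.shape[:2],bool);m[175:225,255:280]=1;m&=(hsv[...,2]>150)&(hsv[...,1]<90);p=P[m]
    print(t,len(p),p.mean(0).round(1))
to(613.5,173,149,-4)
job.sign_off()
E
```

```text
top0 scanner [ 508.8 -394.8] 33.3
top0 loupe [ 498.9 -249.3] 33.0
top6 scanner [ 509.7 -393.1] 33.3
top6 loupe [ 499.  -249.2] 32.5
side0 259 [572.1  24.3 167.3]
side6 260 [nan nan nan]
t 16.93 turn [ 0.1 -0.1 -0.3] shift cm [-0.01  0.01 -0.01] F [-2.8  3.4  5. ] open 16.9 pos [613.5 173.1 148.9]
the job is handed in; nothing more can be done
```

I handed the job in at 16.9 s of robot time, with the gripper still holding the lever straight up. Sign-off gives no verdict, so success isn't confirmed.

- **Scan:** I held the scanner still about 72 mm from the ticket for 2 s. By camera measurement the beam was within about 3 mm of the ticket's centre.
- **Scanner put back:** It lies flat on the blue mat. The last top view puts it about 2 mm from where it started, at the same height. The loupe hasn't moved.
- **Lever:** The handle measured about 1.58 rad, by its position over the pivot. The fingers are closed on it at 17 mm, and the arm held steady with about 7 N on the tool.
- **Clock:** In the side picture it is upright with its top against the pad.

**Not measured:** My last check of how far the clock rose failed because the depth image had missing values. The lift and the pad pressure therefore rest on the lever angle and that picture. I did not measure the vases or the alarm clock again, but nothing in the moves went near them.

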